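# Rock a pinned dental cast out of its sleeves and hold it clear

### The arm

A 7-joint arm with a two-finger parallel gripper is mounted at the origin on a cart in front of the work surface, level with it; the furniture and walls round the work are solid. World frame = base frame: x ahead of the robot, y to its left, z up, the work surface at z = 0. Lengths are in m, angles in rad, forces in N, time in s.
With the tool pointing down it reaches from about 0.4 to 0.9 m from the base axis. Payload 5.6 kg.
Tool frame: the origin (TCP) lies between the finger pads; the fingertips stand 11 mm ahead of it and the grasp point (between the pads) lies 8 mm behind it; z points along the fingers, y is the line along which they close (so a half turn about z gives the same grasp; the last joint's range is limited). The gripper opens to 92 mm and grips with 3 to 60 N. Pads are 20 mm wide; open, the fingers measure 128 mm over their backs; the gripper's body (75 mm by 189 mm) begins 69 mm behind the grasp point.
Start: joints at [-1.293, 0.468, -0.012, 1.603, 0.006, 1.071, -0.056], TCP at [0.205, 0.617, 0.226] pointing down, gripper open.
Joint ranges: [-2.53, 2.53], [-0.31, 2.02], [-1.57, 1.55], [0.28, 2.44], [-1.29, 4.43], [0.15, 1.84], [-2.92, 2.92]. Speed limits (rad/s): [2.57, 2.57, 3.14, 3.14, 3.14, 3.14, 3.14].

### API

Orientations are given as a unit quaternion [w, x, y, z].
In Python, from station import r gives the robot as it stands.
- The arm moves only by the shell command python3 shift.py 'ROWS' [FORCE]. ROWS is rows parted by semicolons, their numbers by spaces, 1 to 5 of them, each of 7 numbers: dx, dy, dz in m, then a rotation vector rx, ry, rz in rad, then the finger opening in m; each row is the pose to reach, as a shift and turn from the pose commanded when the command began, along the tool's axes at that moment; what a row does not reach only later rows make up. A row lasts 1/8 s, in which the tool goes at most 0.0625 m and 0.188 rad, less where a joint would pass 70% of its speed; a pose out of reach is approached as far as the arm can. The fingers move at their own pace and stop on an object; FORCE is the grip in N (left out, the last holds). Time passes only in rows, so rows that do not move let the fingers close. It prints the time, the measured TCP pose, the force, the opening and the grip force at its end.
- r.observe(): the state, without advancing time (a new reading comes with each control period).
- r.capture(name): name is "scene" or "top" or "wrist"; returns a dict with "img" (480x640x3 uint8, blue, green, red), "fx", "fy", "cx", "cy" (pixels), "origin" and "rotation" of the camera in the world; the wrist camera has in their place "mount" (4x4, takes a point from camera to tool coordinates, whose origin is the TCP and whose axes are the flange's). Camera axes: x right, y down, z forward; pixel columns grow to the right and rows downward; lengths in m; the calibration is good to about 2 mm. A picture is of the moment at which its call begins: read the wrist's pose just before it. There is no depth.
- r.sign_off(): hands the job in; it is judged then, once.
The state is a dict: "time_s": time; "joint_pos": joint angles; "joint_vel": joint speeds; "effort": joint torques, N m; "tool_pos": TCP position; "tcp_rot": TCP orientation; "contact_force": force on the tool from outside, world axes, zero at the start; "wrist_torque": the same for the moment, N m; "gripper_width": finger opening in m; "grasp_force": force on a finger pad.
Only numpy, scipy, OpenCV 4.12 (cv2) and the standard library are available. Lean on these libraries where they do the work, as an engineer would, in place of code of your own. Each camera call takes 0.05 s, during which the arm holds its last target. There are 200 camera calls.

### The job

Two stone casts stand on bench stands, each held by two dowels that sit tight in spring-loaded sleeves. Take the cast that carries the metal denture framework by the sides of its white plaster base and work it up by rocking it well over from side to side, left edge up, right edge up, again and again, rather than pulling it straight, until both dowels are out of the stand. Finish while still holding it, level and still, straight above its own stand with the dowel tips just clear by about a finger's breadth, so that the sleeves can be blown clean; leave the other cast seated and the bur block, articulator and caliper where they are.

Things in the scene. Friction and masses are not known exactly. Their poses are not given: they have to be found in the camera images.
- cast_frame: The cast to free: buff stone arch on a white plaster base 58 (x) x 60 (y) x 14 mm with upright sides, told from the other cast by the metal framework on it (metal crowns over the three back teeth of each side, joined by a bar inside the arch). 48 mm high, about 0.23 kg. Origin: centre of the base's underside; x to the front teeth, y to its left edge, z up. Starts seated.
- cast_frame_left (a point): Middle of the left side face of the plaster base at its lower edge: 30 mm along +y from the cast's origin. Grip the base here and at the right side face (60 mm apart, 14 mm high, fingers closing along y); the block under it is narrower, so fingertips may reach up to 20 mm below the underside. Left edge up means this point higher than the right one.
- cast_frame_right (a point): The same point of the right side face, 30 mm along -y from the cast's origin.
- cast_frame_dowel (a point): Tip of the left of two flat brass dowels, 4 (x) x 5 (y) mm, 13 mm long, standing down from the base at y = +16 and -16 mm. Springs press on them, 45 to 70 N against a straight pull, until they have risen 10 mm. Tilting about the cast's x axis takes only 1 N m: tilt 0.08 rad each way (the slots stop it near 0.15) and rise 1 to 2 mm at each half swing; the first tilt turns about the seat's edge.
- stand_a: Stand of that cast, fixed to the counter: grey iron foot 100 (x) x 92 (y) x 12 mm with four screws, on it an aluminium sleeve block 54 (x) x 52 (y) mm, its top 37 mm high, with a raised seat 46 (x) x 22 (y) mm in the middle, 40 mm high, that carries the cast. Slots for the dowels: 10 mm long in y, tight in x. Origin: centre of the foot's underside; axes as the seated cast's.
- cast_plain: The other cast, with no metal on its teeth, else the same shape and size, seated on an identical stand. Origin: centre of the underside of its plaster base, 40 mm above the counter. Leave it seated.
- bur_block: Aluminium block 28 x 60 x 16 mm with twelve burs (37 mm high over all), behind the stands. Origin: centre of its underside. Leave alone.
- articulator: Brass articulator, 70 x 64 x 67 mm, to the left of the stands. Origin: centre of its underside. Leave alone.
- caliper: Steel vernier caliper, 58 x 140 x 10 mm, lying to the right of the stands. Origin: centre of its underside. Leave alone.

How it is judged:
By the outcome, as a careful person would: the job done as asked, in the order asked, and still so for the second after the job is handed in, while the arm keeps its last pose, push and grip.
It also fails if it takes over 48 s, if anything falls off the work surface, if the arm or the gripper's body presses on something with over 40 N, if the wrist force passes 120 N, or if a joint passes its speed limit or range.

## Working session

There is one attempt and no reset: what is moved stays moved. The work goes in short steps, Python scripts to look and compute and a shell command to move; the robot and the scene stay as the last step left them, time stands still between calls to the robot, and variables do not carry over. Pictures are saved under pics/ and viewed, at most 10 in all, crops included, and the job is handed in when it is done.

```bash
ls; mkdir -p pics
python3 - <<'E'
from station import r
import cv2,numpy as np
s=r.observe(); print({k:np.round(v,3) for k,v in s.items()})
for n in("scene","top"):
    c=r.capture(n); cv2.imwrite(f"pics/{n}0.png",c["img"]); np.savez(f"{n}0.npz",**c)
    print(n,c["fx"],c["cx"],c["cy"],np.round(c["origin"],3),np.round(c["rotation"],3).tolist())
c=r.capture("wrist");print(c["mount"])
E
```

```text
pics
shift.py
station.py
{'time_s': np.float64(0.0), 'joint_pos': array([-1.293,  0.468, -0.012,  1.604,  0.006,  1.071, -0.056]), 'joint_vel': array([-0.001,  0.001,  0.001, -0.   , -0.001, -0.001, -0.001]), 'effort': array([-0.0000e+00, -5.2058e+01, -1.3000e-02, -2.4375e+01, -5.7000e-02,
        1.7000e-02,  0.0000e+00]), 'tool_pos': array([0.205, 0.616, 0.225]), 'tcp_rot': array([-0.   ,  0.16 ,  0.987, -0.001]), 'contact_force': array([-0.448, -0.476, -0.631]), 'wrist_torque': array([-0.035, -0.035,  0.014]), 'grasp_force': np.float64(0.0), 'gripper_width': np.float64(0.092)}
scene 490.4308372423115 318.9245311878629 234.85258765958233 [-0.26  -0.505  0.694] [-0.415, 0.767, -0.432, 0.228]
top 620.4131934089 319.87963827043257 246.76906980243797 [ 0.384 -0.007  1.343] [0.031, -0.702, 0.71, -0.045]
[[ 2.98465062e-05 -9.58833637e-01 -2.83968406e-01  8.07368190e-02]
 [ 9.99999947e-01  1.20683589e-04 -3.02389204e-04  1.02309243e-05]
 [ 3.24211266e-04 -2.83968382e-01  9.58833590e-01 -1.59547229e-01]
 [ 0.00000000e+00  0.00000000e+00  0.00000000e+00  1.00000000e+00]]
```

View pics/scene0.png

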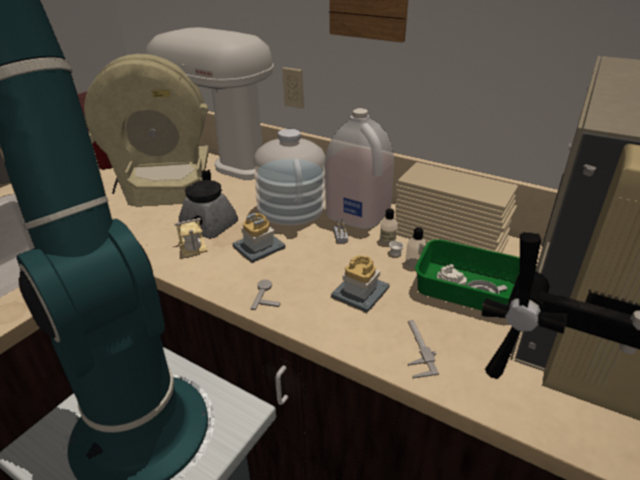

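View pics/top0.png

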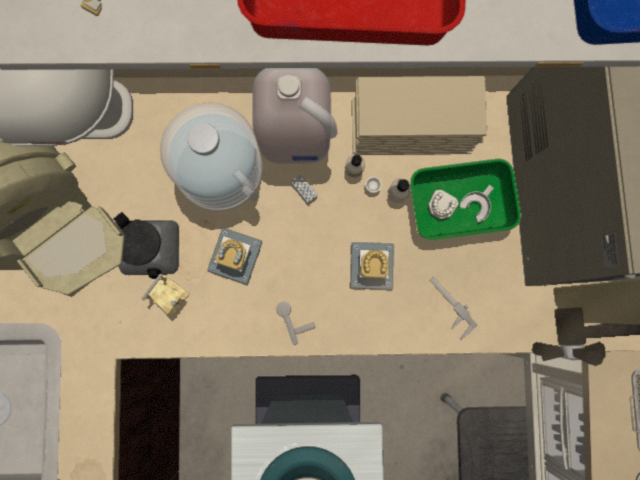

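The scene view shows the casts at about (258,235) and (360,282). In the top view they are at (233,254) and (374,265), and the left one looks like the one with grey metal. I'll enlarge both to check.

Run:
```python
import cv2,numpy as np
t=cv2.imread("pics/top0.png");s=cv2.imread("pics/scene0.png")
f=lambda im,x,y:cv2.resize(im[y:y+50,x:x+66],(396,300),interpolation=cv2.INTER_CUBIC)
cv2.imwrite("pics/c1.png",np.vstack([np.hstack([f(t,200,229),f(t,341,240)]),np.hstack([f(s,225,208),f(s,327,255)])]))
```

```text
(no output)
```

View pics/c1.png

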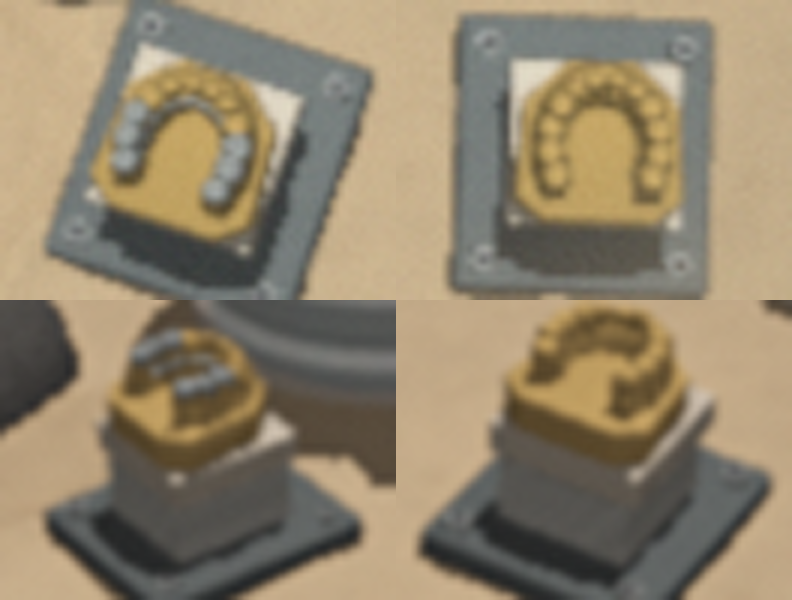

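Top row of the crop: the left cast, at top (233,254), carries the metal, so it is the target. Its base-top corners in the crop are (143,45), (303,97), (245,252) and (92,195). Next I'll triangulate them.

```bash
cat > h.py <<'E'
import numpy as np
from scipy.spatial.transform import Rotation as R
def q(w): return R.from_quat(np.roll(w,-1))
def ray(c,uv):
    Rm=np.array(c["rotation"]); Rm=q(Rm).as_matrix() if Rm.size==4 else Rm
    d=np.array([(uv[0]-c["cx"])/c["fx"],(uv[1]-c["cy"])/c["fy"],1]); d=Rm@d
    return np.array(c["origin"]),d/np.linalg.norm(d)
def onz(c,uv,z):
    o,d=ray(c,uv); return o+d*(z-o[2])/d[2]
def tri(rays):
    A=sum(np.eye(3)-np.outer(d,d) for o,d in rays); b=sum((np.eye(3)-np.outer(d,d))@o for o,d in rays)
    p=np.linalg.solve(A,b); return p,[np.linalg.norm(np.cross(p-o,d)) for o,d in rays]
def wcam(r):
    s=r.observe(); c=r.capture("wrist"); T=np.eye(4); T[:3,:3]=q(s["tcp_rot"]).as_matrix(); T[:3,3]=s["tool_pos"]
    M=T@np.array(c["mount"]); return dict(img=c["img"],fx=c["fx"],fy=c["fy"],cx=c["cx"],cy=c["cy"],origin=M[:3,3],rotation=M[:3,:3])
E
python3 - <<'E'
from h import *
t=np.load("top0.npz");s=np.load("scene0.npz")
T=lambda x,y:(200+x/6-.4,229+y/6-.4)
S=lambda x,y:(225+x/6-.4,208+(y-300)/6-.4)
for n,a,b in(("TR",(303,97),(295,432)),("BR",(245,252),(178,480)),("BL",(92,195),(100,425))):
    print(n,*tri([ray(t,T(*a)),ray(s,S(*b))]))
P=[onz(t,T(*a),.054) for a in((143,45),(303,97),(245,252),(92,195))];print(np.round(P,4),np.mean(P,0))
F=[onz(t,T(*a),.013) for a in((150,25),(335,85),(268,290),(78,228))];print(np.round(F,4),np.mean(F,0))
for X in(P,F):
    X=np.array(X);v=X[0]+X[1]-X[2]-X[3];print("yaw",np.arctan2(v[1],v[0]),np.linalg.norm(v)/2)
from station import r
o=r.observe();print(q(o["tcp_rot"]).as_matrix().round(3))
E
```

```text
TR [0.52758753 0.11267347 0.05300664] [np.float64(0.00013859749660158688), np.float64(0.00013859749660162998)]
BR [0.47439453 0.1318818  0.05380329] [np.float64(0.0011573022461609343), np.float64(0.0011573022461609582)]
BL [0.49434398 0.18607992 0.05071261] [np.float64(5.855423111514974e-05), np.float64(5.8554231115239856e-05)]
[[0.5462 0.1682 0.054 ]
 [0.5274 0.1127 0.054 ]
 [0.4737 0.1328 0.054 ]
 [0.494  0.1856 0.054 ]] [0.51031244 0.14982661 0.054     ]
[[0.5586 0.1713 0.013 ]
 [0.5362 0.105  0.013 ]
 [0.4628 0.129  0.013 ]
 [0.4858 0.1967 0.013 ]] [0.51083143 0.1505007  0.013     ]
yaw -0.340174695152425 0.05616769201560461
yaw -0.32564987522980354 0.07711341729676707
[[-0.949  0.315 -0.   ]
 [ 0.315  0.949 -0.001]
 [-0.    -0.001 -1.   ]]
```

```bash
python3 shift.py '-0.437 -0.346 0 0 0 0.012 0.092;-0.437 -0.346 0 0 0 0.012 0.092;-0.437 -0.346 0 0 0 0.012 0.092;-0.437 -0.346 0 0 0 0.012 0.092;-0.437 -0.346 0 0 0 0.012 0.092'
```

```text
time_s: 0.78
tool_pos: [0.3771, 0.3536, 0.2256]
tcp_rot: [0.0, 0.166, 0.986, 0.0]
contact_force: [0.8, -0.9, -0.5]
gripper_width: 0.0916
grasp_force: 0.0
```

```bash
python3 shift.py '-0.193 -0.149 0 0 0 0 0.092;-0.193 -0.149 0 0 0 0 0.092;-0.193 -0.149 0 0 0 0 0.092;-0.193 -0.149 0 0 0 0 0.092;-0.193 -0.149 0 0 0 0 0.092'
python3 - <<'E'
from h import *
from station import r
import cv2
c=wcam(r);cv2.imwrite("pics/w1.png",c["img"]);np.savez("w1.npz",**c);print(r.observe()["tool_pos"])
E
```

```text
time_s: 1.4
tool_pos: [0.5121, 0.1466, 0.2256]
tcp_rot: [0.001, 0.17, 0.985, -0.001]
contact_force: [-0.0, 0.1, 0.6]
gripper_width: 0.0919
grasp_force: 0.0
[0.51064438 0.14965624 0.22541078]
```

View pics/w1.png

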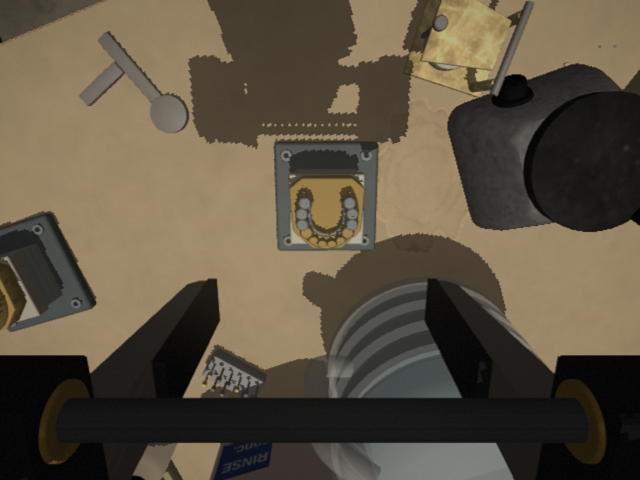

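The wrist view shows the framework cast at (327,215), midway between the fingers, with foot screws near (286,156), (370,153), (288,241) and (371,239). I'll enlarge it for a second-view measurement.

Run:
```python
import cv2
t=cv2.imread("pics/w1.png");cv2.imwrite("pics/w1c.png",cv2.resize(t[135:260,265:390],(600,600),interpolation=cv2.INTER_CUBIC))
```

```text
(no output)
```

View pics/w1c.png

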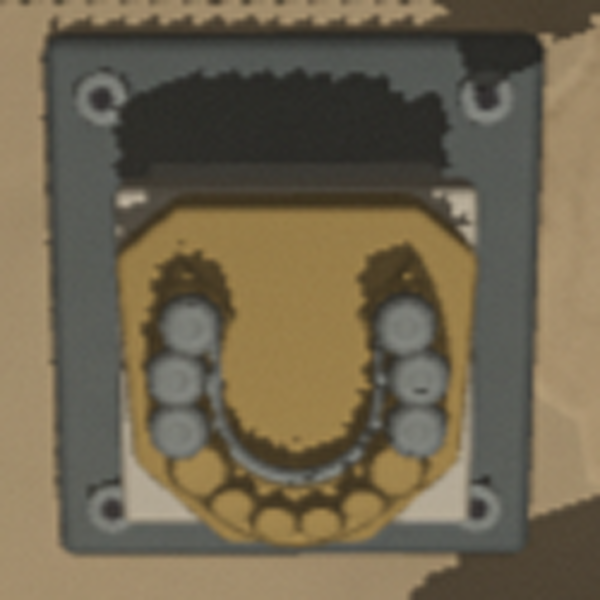

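In the crop the base-top corners are (116,190), (477,188), (474,520) and (124,520). The screws are at (101,98), (486,97), (478,508) and (112,508).

Run:
```python
from h import *
w=np.load("w1.npz");t=np.load("top0.npz")
W=lambda x,y:(265+x/4.8-.4,135+y/4.8-.4)
T=lambda x,y:(200+x/6-.4,229+y/6-.4)
b=[(124,520),(116,190),(477,188),(474,520)]; f=[(112,508),(101,98),(486,97),(478,508)] # FR? order: front-right,back-right,back-left,front-left
tb=[(303,97),(245,252),(92,195),(143,45)]
for x,y in zip(b,tb): print(tri([ray(w,W(*x)),ray(t,T(*y))])[0].round(4))
for X,z in((b,.054),(f,.013)):
    P=np.array([onz(w,W(*a),z) for a in X]);v=P[0]+P[3]-P[1]-P[2]
    print(P.mean(0).round(4),"yaw",np.arctan2(v[1],v[0]).round(4),np.linalg.norm(v)/2, np.linalg.norm(P[0]+P[1]-P[2]-P[3])/2)
from station import r
o=r.observe();m=q(o["tcp_rot"]).as_matrix();print(o["tool_pos"],m.round(4),np.arctan2(-m[0,1],m[1,1]))
```

```text
[0.5277 0.113  0.0504]
[0.4732 0.1326 0.0545]
[0.4963 0.1894 0.0301]
[0.5472 0.1695 0.0506]
[0.5096 0.1512 0.054 ] yaw -0.3308 0.0570779638035135 0.0598190481345182
[0.5096 0.151  0.013 ] yaw -0.3351 0.07839553669483551 0.07047719529425123
[0.51064438 0.14965624 0.22541078] [[-9.436e-01  3.309e-01 -2.000e-04]
 [ 3.309e-01  9.436e-01 -4.000e-04]
 [ 0.000e+00 -5.000e-04 -1.000e+00]] -0.33730780361496454
```

```bash
python3 shift.py '0.001 0.001 0.06 0 0 0.002 0.092;0.001 0.001 0.12 0 0 0.002 0.092;0.001 0.001 0.16 0 0 0.002 0.092;0.001 0.001 0.187 0 0 0.002 0.092;0.001 0.001 0.187 0 0 0.002 0.092'
python3 - <<'E'
from h import *
from station import r
import cv2
c=wcam(r);cv2.imwrite("pics/w2.png",c["img"]);o=r.observe();m=q(o["tcp_rot"]).as_matrix();print(o["tool_pos"],np.arctan2(-m[0,1],m[1,1]),o["contact_force"],o["wrist_torque"])
E
```

```text
time_s: 2.08
tool_pos: [0.5069, 0.154, 0.0367]
tcp_rot: [-0.002, 0.165, 0.986, -0.001]
contact_force: [-0.4, 0.1, 0.4]
gripper_width: 0.0916
grasp_force: 0.0
[0.50833323 0.15412017 0.03816512] -0.33283427309002284 [-0.16883671  0.52685501  0.85989124] [ 0.00952065 -0.03739671 -0.03548522]
```

View pics/w2.png

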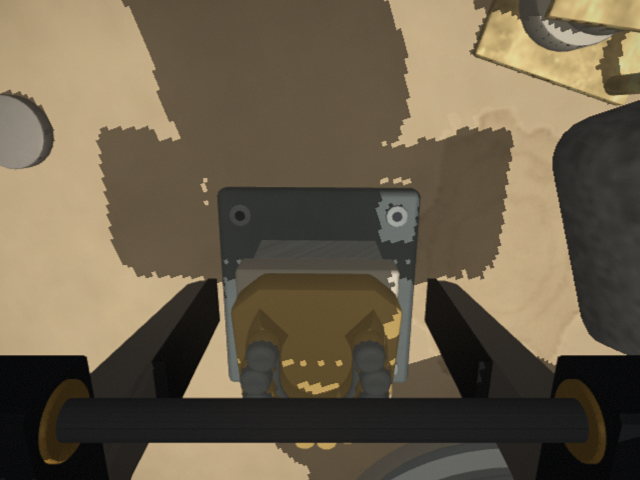

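The cast sits between the open fingers: screws at (240,215) and (397,216), finger edges at columns 217 and 427. It looks 1–2 mm off-centre, so I'll take another reading after settling.

```bash
python3 shift.py '0 0 0 0 0 0 0.092;0 0 0 0 0 0 0.092'
cat >> h.py <<'E'
C=np.array([.5100,.1505])
def st(r,n=4):
    L=[]
    for i in range(n): L.append(r.observe()); r.capture("wrist") if i<n-1 else 0
    p=np.mean([o["tool_pos"] for o in L],0); m=R.concatenate([q(o["tcp_rot"]) for o in L]).mean().as_matrix()
    y=-.333; d=p[:2]-C; cx=np.array([np.cos(y),np.sin(y)]);cy=np.array([-np.sin(y),np.cos(y)])
    print("pos",p.round(4),"off cast x,y",(d@cx).round(4),(d@cy).round(4),"yaw",np.arctan2(-m[0,1],m[1,1]).round(4),"roll(left up+)",np.arcsin(m[2,1]).round(4),"pitch",np.arcsin(m[2,0]).round(4))
    o=L[-1];print("F",np.mean([o["contact_force"] for o in L],0).round(1),"M",np.mean([o["wrist_torque"] for o in L],0).round(2),"w",o["gripper_width"],"g",o["grasp_force"],"t",o["time_s"])
E
python3 - <<'E'
from h import *
from station import r
st(r)
E
```

```text
time_s: 2.38
tool_pos: [0.5102, 0.1535, 0.04]
tcp_rot: [0.001, 0.166, 0.986, 0.001]
contact_force: [-0.4, -0.3, -0.4]
gripper_width: 0.0918
grasp_force: 0.0
pos [0.51   0.1533 0.0397] off cast x,y -0.0009 0.0027 yaw -0.3347 roll(left up+) 0.0015 pitch -0.0014
F [-0.2 -0.3  0.2] M [ 0.01 -0.02 -0.01] w 0.09216869406554229 g 0.0 t 2.525
```

```bash
python3 shift.py '0 -0.002 0 0 0 0 0.092;0 -0.002 0 0 0 0 0.064;0 -0.002 0 0 0 0 0.064;0 -0.002 0 0 0 0 0.064;0 -0.002 0 0 0 0 0.064' 5; python3 shift.py '0 0 0 0 0 0 0.05;0 0 0 0 0 0 0.05;0 0 0 0 0 0 0.05' 5
python3 - <<'E'
from h import *
from station import r
st(r)
E
```

```text
time_s: 3.15
tool_pos: [0.5088, 0.151, 0.0385]
tcp_rot: [0.0, 0.167, 0.986, -0.0]
contact_force: [0.4, 0.1, -0.2]
gripper_width: 0.064
grasp_force: 0.0
time_s: 3.52
tool_pos: [0.5089, 0.1514, 0.0386]
tcp_rot: [0.0, 0.167, 0.986, 0.0]
contact_force: [0.1, 1.5, -2.2]
gripper_width: 0.0597
grasp_force: 5.0
pos [0.5089 0.1513 0.0386] off cast x,y -0.0013 0.0004 yaw -0.3347 roll(left up+) 0.0005 pitch -0.0003
F [ 0.8  2.1 -1.8] M [ 0.41 -0.2  -0.04] w 0.05991896323964197 g 4.998489394783974 t 3.675
```

```bash
python3 shift.py '0 0 0 0 0 0 0.05;0 0 0 0 0 0 0.05' 60; python3 shift.py '0 0 -0.0004 -0.04 0 0 0.05;0 0 -0.0008 -0.08 0 0 0.05;0 0 -0.001 -0.1 0 0 0.05;0 0 -0.001 -0.1 0 0 0.05' 60
python3 - <<'E'
from h import *
from station import r
import cv2
st(r);cv2.imwrite("pics/w3.png",r.capture("wrist")["img"])
E
```

```text
time_s: 3.92
tool_pos: [0.5089, 0.1514, 0.0386]
tcp_rot: [0.0, 0.167, 0.986, 0.0]
contact_force: [0.7, 2.6, -2.2]
gripper_width: 0.0596
grasp_force: 60.0
time_s: 4.42
tool_pos: [0.5089, 0.1512, 0.0395]
tcp_rot: [0.008, 0.167, 0.985, 0.05]
contact_force: [3.1, 4.7, -3.9]
gripper_width: 0.0594
grasp_force: 60.0
pos [0.5089 0.1512 0.0395] off cast x,y -0.0013 0.0003 yaw -0.335 roll(left up+) 0.1005 pitch -0.0001
F [ 2.8  4.1 -4.6] M [ 0.3  -0.35 -0.16] w 0.059250907033166246 g 60.00103712081909 t 4.575
```

```bash
python3 shift.py '0 0 -0.0004 0.05 0 0 0.05;0 0 -0.0008 0.1 0 0 0.05;0 0 -0.0012 0.15 0 0 0.05;0 0 -0.0015 0.2 0 0 0.05;0 0 -0.0015 0.2 0 0 0.05' 60
python3 - <<'E'
from h import *
from station import r
import cv2
st(r);a=r.capture("wrist")["img"];cv2.imwrite("pics/w4.png",a)
b=cv2.imread("pics/w3.png");f=lambda i:cv2.resize(i[170:400,200:440],None,fx=1.65,fy=1.65)
cv2.imwrite("pics/m.png",np.hstack([f(b),f(a)]))
E
```

```text
time_s: 5.25
tool_pos: [0.509, 0.1513, 0.0405]
tcp_rot: [-0.008, 0.165, 0.985, -0.05]
contact_force: [4.2, 4.1, -9.1]
gripper_width: 0.0596
grasp_force: 60.0
pos [0.509  0.1513 0.0406] off cast x,y -0.0012 0.0004 yaw -0.3334 roll(left up+) -0.0992 pitch -0.0007
F [  4.7   4.4 -11.1] M [ 0.73 -0.96  0.25] w 0.059269568343495546 g 59.988062381744385 t 5.4
```

View pics/m.png

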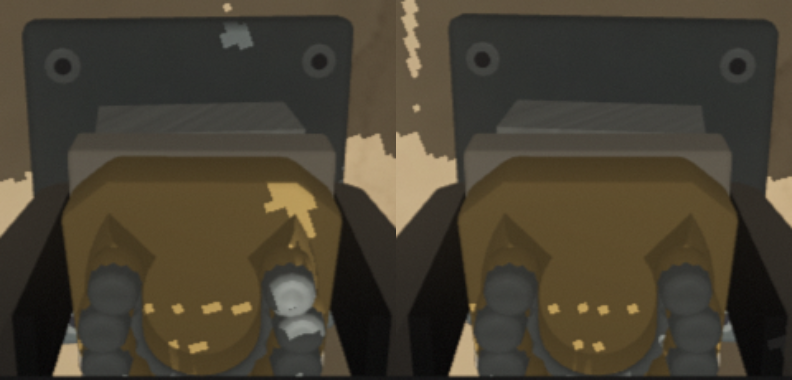

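The cast stays fixed in the fingers while the stand tilts in the image (screws tilt between the two halves), so the grip holds. I'll keep rocking.

```bash
python3 shift.py '0 0 -0.0004 -0.05 0 0 0.05;0 0 -0.0008 -0.1 0 0 0.05;0 0 -0.0012 -0.15 0 0 0.05;0 0 -0.0015 -0.2 0 0 0.05;0 0 -0.0015 -0.2 0 0 0.05' 60; python3 shift.py '0 0 -0.0004 0.05 0 0 0.05;0 0 -0.0008 0.1 0 0 0.05;0 0 -0.0012 0.15 0 0 0.05;0 0 -0.0015 0.2 0 0 0.05;0 0 -0.0015 0.2 0 0 0.05' 60;  python3 - <<'E'
from h import *
from station import r
st(r,2)
E
```

```text
time_s: 6.08
tool_pos: [0.5086, 0.1501, 0.0421]
tcp_rot: [0.008, 0.168, 0.984, 0.05]
contact_force: [3.9, 2.8, -11.3]
gripper_width: 0.0593
grasp_force: 60.0
time_s: 6.7
tool_pos: [0.5086, 0.1504, 0.0437]
tcp_rot: [-0.008, 0.166, 0.985, -0.049]
contact_force: [3.8, 1.4, -9.2]
gripper_width: 0.0594
grasp_force: 60.0
pos [0.5086 0.1504 0.0437] off cast x,y -0.0013 -0.0005 yaw -0.335 roll(left up+) -0.0997 pitch -0.0001
F [  3.8   1.8 -10.1] M [ 0.32 -0.87 -0.03] w 0.05960122497201892 g 59.99618589878082 t 6.75
```

```bash
python3 shift.py '0 0 -0.0004 -0.05 0 0 0.05;0 0 -0.0008 -0.1 0 0 0.05;0 0 -0.0012 -0.15 0 0 0.05;0 0 -0.0015 -0.2 0 0 0.05;0 0 -0.0015 -0.2 0 0 0.05' 60; python3 shift.py '0 0 -0.0004 0.05 0 0 0.05;0 0 -0.0008 0.1 0 0 0.05;0 0 -0.0012 0.15 0 0 0.05;0 0 -0.0015 0.2 0 0 0.05;0 0 -0.0015 0.2 0 0 0.05' 60;  python3 shift.py '0 0 -0.0004 -0.05 0 0 0.05;0 0 -0.0008 -0.1 0 0 0.05;0 0 -0.0012 -0.15 0 0 0.05;0 0 -0.0015 -0.2 0 0 0.05;0 0 -0.0015 -0.2 0 0 0.05' 60
python3 - <<'E'
from h import *
from station import r
st(r,2)
E
```

```text
time_s: 7.38
tool_pos: [0.5079, 0.1481, 0.0465]
tcp_rot: [0.008, 0.168, 0.984, 0.049]
contact_force: [-2.9, -4.8, 7.5]
gripper_width: 0.0592
grasp_force: 60.0
time_s: 8.0
tool_pos: [0.5091, 0.1523, 0.0476]
tcp_rot: [-0.008, 0.166, 0.985, -0.049]
contact_force: [0.3, 2.8, 0.9]
gripper_width: 0.0594
grasp_force: 60.0
time_s: 8.62
tool_pos: [0.508, 0.1489, 0.0485]
tcp_rot: [0.008, 0.168, 0.985, 0.049]
contact_force: [-1.1, -1.6, -1.8]
gripper_width: 0.0595
grasp_force: 60.0
pos [0.5081 0.1492 0.0485] off cast x,y -0.0014 -0.0018 yaw -0.3377 roll(left up+) 0.0992 pitch 0.001
F [-1.1 -1.2 -1.6] M [-0.33  0.13 -0.01] w 0.05953114255897188 g 59.996286034584045 t 8.675
```

```bash
python3 shift.py '0 0 -0.0004 0.05 0 0 0.05;0 0 -0.0008 0.1 0 0 0.05;0 0 -0.0012 0.15 0 0 0.05;0 0 -0.0015 0.2 0 0 0.05;0 0 -0.0015 0.2 0 0 0.05' 60;  python3 shift.py '0 0 -0.0004 -0.05 0 0 0.05;0 0 -0.0008 -0.1 0 0 0.05;0 0 -0.0012 -0.15 0 0 0.05;0 0 -0.0015 -0.2 0 0 0.05;0 0 -0.0015 -0.2 0 0 0.05' 60;python3 shift.py '0 0 -0.0004 0.05 0 0 0.05;0 0 -0.0008 0.1 0 0 0.05;0 0 -0.0012 0.15 0 0 0.05;0 0 -0.0015 0.2 0 0 0.05;0 0 -0.0015 0.2 0 0 0.05' 60
python3 - <<'E'
from h import *
from station import r
import cv2
st(r,2);cv2.imwrite("pics/w5.png",r.capture("wrist")["img"][170:400,200:440])
E
```

```text
time_s: 9.3
tool_pos: [0.5088, 0.1527, 0.0498]
tcp_rot: [-0.008, 0.165, 0.985, -0.049]
contact_force: [0.4, -0.6, -2.8]
gripper_width: 0.0593
grasp_force: 60.0
time_s: 9.93
tool_pos: [0.5085, 0.1494, 0.0516]
tcp_rot: [0.008, 0.168, 0.985, 0.049]
contact_force: [-0.0, -0.6, -1.4]
gripper_width: 0.0593
grasp_force: 60.0
time_s: 10.55
tool_pos: [0.5089, 0.1525, 0.0529]
tcp_rot: [-0.008, 0.165, 0.985, -0.049]
contact_force: [-0.3, 0.3, -1.9]
gripper_width: 0.0593
grasp_force: 60.0
pos [0.5088 0.1521 0.0529] off cast x,y -0.0017 0.0011 yaw -0.3327 roll(left up+) -0.0998 pitch -0.0005
F [-0.   0.5 -1.9] M [ 0.17 -0.03 -0.  ] w 0.05947866003062618 g 59.99561548233032 t 10.6
```

View pics/w5.png

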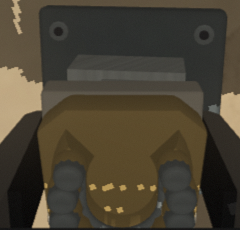

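Contact force is now only the cast's weight, about 2 N, so the dowels are out. I'll raise it and level it.

```bash
python3 shift.py '0 0 -0.004 -0.03 0 0 0.05;0 0 -0.008 -0.07 0 0 0.05;0 0 -0.0107 -0.1 0 0 0.05;0 0 -0.0107 -0.1 0 0 0.05;0 0 -0.0107 -0.1 0 0 0.05' 60
python3 - <<'E'
from h import *
from station import r
st(r,4)
E
```

```text
time_s: 11.28
tool_pos: [0.5092, 0.1517, 0.0638]
tcp_rot: [0.0, 0.167, 0.986, 0.0]
contact_force: [0.1, 0.2, -2.4]
gripper_width: 0.0594
grasp_force: 60.0
pos [0.5091 0.152  0.0636] off cast x,y -0.0013 0.0011 yaw -0.3347 roll(left up+) -0.0 pitch 0.0
F [ 0.1  0.1 -2.2] M [ 0.01 -0.   -0.01] w 0.05958273476431856 g 59.99567449092865 t 11.425
```

```bash
python3 shift.py '0 -0.0007 0 0 0 0 0.05;0 -0.0007 0 0 0 0 0.05;0 -0.0007 0 0 0 0 0.05' 60
python3 - <<'E'
from h import *
from station import r
import cv2
st(r,3);a=r.capture("scene")["img"][195:275,215:325];w=r.capture("wrist")["img"][170:400,200:440]
cv2.imwrite("pics/fin.png",np.hstack([cv2.resize(a,(413,300),interpolation=cv2.INTER_CUBIC),cv2.resize(w,(313,300))]))
E
```

```text
time_s: 11.8
tool_pos: [0.5088, 0.1513, 0.0636]
tcp_rot: [-0.0, 0.167, 0.986, -0.0]
contact_force: [-0.6, -0.2, -2.6]
gripper_width: 0.059
grasp_force: 60.0
pos [0.5088 0.1512 0.0636] off cast x,y -0.0014 0.0003 yaw -0.3347 roll(left up+) -0.0 pitch -0.0
F [-0.3 -0.1 -1.9] M [-0.02  0.02 -0.04] w 0.059135972252916655 g 59.99572813510895 t 11.9
```

View pics/fin.png

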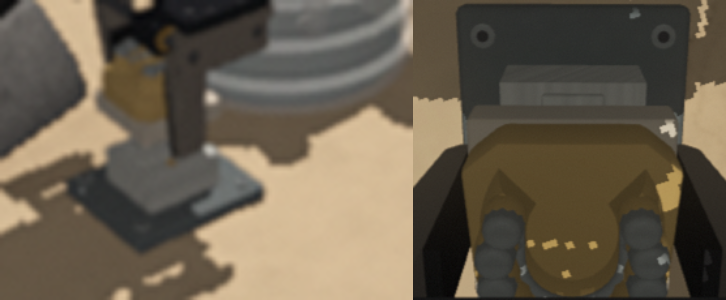

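The scene crop shows the cast clear above its block. In the wrist crop the base's back edge is at the same image row as during the rocking, about 253, so it has not slipped. It is level and centred.

```bash
python3 -c "
from station import r
print(r.sign_off())"
```

```text
the job is handed in; nothing more can be done
None
```

The framework cast was rocked free of its stand and handed in still held, level and straight above the stand, with the dowel tips about 15 mm clear of the sleeve block; nothing else was touched, and it took about 12 s.

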